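# Draw out the incubator shelf and hold it

## Robot

A 6-joint arm with a two-finger parallel gripper is mounted at the origin on the work surface. World frame = base frame: x ahead of the robot, y to its left, z up, the work surface at z = 0. Lengths are in m, angles in rad, forces in N, time in s.
With the tool pointing down it reaches from about 0.35 to 0.725 m from the base axis. Payload 6 kg.
Tool frame: the origin (TCP) lies between the finger pads; the fingertips stand 14 mm ahead of it and the grasp point (between the pads) lies 5 mm behind it; z points along the fingers, y is the line along which they close (so a half turn about z gives the same grasp; the last joint's range is limited). The gripper opens to 85 mm and grips with 20 to 120 N. Pads are 22 mm wide; open, the fingers measure 114 mm over their backs; the gripper's body (76 mm by 85 mm) begins 54 mm behind the grasp point. The pads swing forward as they close: fully open they stand 13 mm farther back than shut.
Start: joints at [1.661, 0.04, 0.085, 0, -1.615, -0.334], TCP at [0.145, 0.582, 0.245] pointing down, gripper open.
Joint ranges: [-2.56, 2.56], [-1.29, 2.01], [-1.08, 1.49], [-3.29, 1.98], [-2.81, -0.18], [-2.99, 2.99]. Speed limits (rad/s): [2.57, 2.57, 3.01, 3.14, 3.14, 3.14].

## Interface

Orientations are given as a rotation vector (axis times angle).
In Python, from bench import status, cams, workorder, spotter gives the robot as it stands.
- The arm moves only by the tool carry_out, never from a script. Its argument "motion" is a list of rows, each an object with "grip": the opening, from 0 (shut) to 1 (fully open); "linear": the shift along the tool's x, y, z in mm, a list of three; "twist": the turn about the tool's z in rad. A call has exactly 8 rows; each row is the pose to reach, as a shift and turn from the pose commanded when the call began, along the tool's axes at that moment; what a row does not reach only later rows make up. A row lasts 1/12 s, in which the tool goes at most 41.7 mm and 7.16 degrees, less where a joint would pass 70% of its speed; a pose out of reach is approached as far as the arm can. A call with a gripper value outside its range is refused whole. The fingers move at their own pace and stop on an object; the grip force is fixed at half the most. Time passes only in rows, so rows that repeat a pose let the fingers close, or fill a call up. It gives the time, the measured TCP pose, the force, the opening and the grip force at its end, in the units of the state.
- status.observe(): the state, without advancing time (a new reading comes with each control period).
- cams.capture(name): name is "scene" or "top"; returns the picture (400x640x3 uint8, red, green, blue); there is no depth.
- cams.camera_model(name): a dict with "vfov" (degrees; the focal length in pixels is half the picture's height over the tangent of half this angle, whatever the lens; pixels are square), "cx", "cy" (the principal point, pixels), "extrinsics" (4x4, takes a point from camera to world coordinates). Camera axes: x right, y down, z forward; pixel columns grow to the right and rows downward; lengths in m; the calibration is good to about 2 mm. A picture is of the moment at which its call begins. camera_model takes no time and is no camera call.
- workorder.job_done(): hands the job in; it is judged then, once.
Trained networks look in the newest picture that a camera, given by its name, has taken for a name from the list of things; names that differ only in an ending like _2 or _b are one class to them, and where a whole thing is asked for, a point or a joint stands for the part that bears it (a point fixed in the world has none). Each returns a list of dicts, best first, with "confidence" (0 to 1); they miss things now and then, are a little off and sometimes report something else, mostly with a low value. They report only what shows in the picture. A call takes as long as a camera call.
- spotter.look_for(camera, query): "box" ([left, top, right, bottom] in pixels, round what is visible of it).
The state is a dict: "clock": time; "joint_positions": joint angles; "dq": joint speeds; "tau": joint torques, N m; "tool_pos": TCP position; "ee_rot": TCP orientation; "force": force on the tool from outside, world axes, zero at the start; "wrist_torque": the same for the moment, N m; "opening": finger opening in m; "gripper_force": force on a finger pad.
Only numpy, scipy, OpenCV 4.12 (cv2) and the standard library are available. Lean on these libraries where they do the work, as an engineer would, in place of code of your own. Each camera call takes 0.05 s, during which the arm holds its last target. There are 200 camera calls.

## Task

The incubator's door is down and its steel shelf has been started out. Take the shelf by its bow handle and draw it smoothly straight out until the line engraved across it is level with the front of the casing, so that I can get at the tube rack; keep the shelf level with everything standing on it, and leave the other things on the bench where they are. Pulled that far it would tip off its runners, so do not let go: finish still gripping the handle, holding the shelf level and still at its line.

Things in the scene. Friction and masses are not known exactly. Their poses are not given: they have to be found in the camera images.
- incubator: white fixed incubator: casing 360 deep (its x), 330 wide (its y), 310 high. Origin on the bench under the casing's centre; x points from the open front to the back, z up: the shelf comes out towards -x. Front face at x = -180. Two runners, tops 115 above the bench (no upper guides), carry the shelf. Glass door folded down level: reaches 211 out from the front face, its top 70 above the bench
- casing_front (a point): middle of the width of the casing's front face, in the plane of that face, 121 above the bench (height of the shelf's top face); axes as the incubator's. A thin stay rod runs from the casing down to the door at each side, 155 from the middle
- shelf: loose slotted steel shelf plate, 300 long (its x), 262 wide (its y), 6 thick, about 0.5 kg (0.9 kg with its load), level on the runners, about 4 free at each side, its front 70 to 105 out of the casing at the start. Origin at the centre of its underside; x points into the incubator, front edge at x = -150, z up. Balances near its middle: drawn out to the line it tips unless held
- shelf_handle (a point): middle of the grip bar of the shelf's bow handle: level round black-sleeved bar, 10 thick, 110 long across the shelf (along its y), 30 in front of the front edge, 30 above the shelf's top face, bent down to the shelf at both ends; free all round, nothing else on the shelf within 45 of the front edge
- shelf_line (a point): middle of the dark line engraved across the shelf's full width, on its top face, 215 behind the front edge (245 behind the handle bar); inside the casing at the start
- culture_rack: clear rack of blue-capped tubes standing on the shelf behind the dishes and bottle, 50 by 134, 87 high; origin under its centre
- media_bottle: small blue-capped bottle standing on the front part of the shelf, beside the dishes, 56 across, 100 high; origin under its centre
- pink_rack: bystander: low pink tube rack on the bench, 240 by 95, 30 high (tubes to 40); origin under its centre
- yellow_rack: bystander: low yellow tube rack on the bench, 140 by 74, 48 high; origin under its centre
- waste_beaker: bystander: glass beaker with used tubes on the bench, 102 across, 120 high; origin under its centre
- tip_box: bystander: box of pipette tips on the bench, 122 by 87, 70 high; origin under its centre
- reagent_bottle: bystander: blue-capped bottle on the bench, 72 across, 150 high; origin under its centre
- pipette: bystander: pipette lying on the bench, about 255 long, 24 high; origin on the bench under its middle
- dishes: stack of four culture dishes standing on the front part of the shelf, to the right as one faces the casing, 91 across, 58 high; origin under its centre

How it is judged:
By the outcome, as a careful person would: the job done as asked, in the order asked, and still so for the second after the job is handed in, while the arm keeps its last pose, push and grip.
It also fails if it takes over 38 s, if anything falls off the work surface, if the arm or the gripper's body presses on something with over 40 N, if the wrist force passes 120 N, or if a joint passes its speed limit or range.

## Working session

There is one attempt and no reset: what is moved stays moved. The work goes in short steps, Python scripts to look and compute and a tool call to move; the robot and the scene stay as the last step left them, time stands still between calls to the robot, and variables do not carry over. Pictures are saved under pics/ and viewed, at most 10 in all, crops included, and the job is handed in when it is done.

Besides the shell and the picture viewer there is one more tool, called by a JSON object that holds its "api" and its "payload", one argument or row to a line. carry_out: Moves the arm, as the interface text tells. Its arguments: {"type":"object","properties":{"motion":{"type":"array"}},"required":["motion"]}

```bash
mkdir -p pics
python3 - <<'E'
from bench import status,cams,spotter
import cv2,numpy as np
s=status.observe();print(s)
for n in("scene","top"):
    im=cams.capture(n);cv2.imwrite(f"pics/{n}0.png",im[:,:,::-1]);m=cams.camera_model(n);print(n,m)
    for q in("shelf_handle","shelf","incubator","dishes","media_bottle","culture_rack"):
        print(q,[(np.round(d["box"],1).tolist(),round(d["confidence"],2)) for d in spotter.look_for(n,q)[:2]])
E
```

```text
{'clock': 0.0, 'joint_positions': array([ 1.66071991e+00,  4.07586708e-02,  8.37886115e-02, -4.68840497e-04,
       -1.61550410e+00, -3.33697684e-01]), 'dq': array([-1.67002978e-04, -7.21918403e-04, -5.10767174e-04, -2.82210220e-03,
        1.24307854e-03,  3.46622402e-05]), 'tau': array([ 2.71056547e-05, -3.68215907e+01,  3.47424030e+01,  6.93236098e+00,
       -5.36634892e-03,  4.29477382e-06]), 'tool_pos': array([0.14466603, 0.58197282, 0.24429573]), 'ee_rot': array([ 3.11656308e+00, -3.81728579e-01, -1.65140536e-04]), 'force': array([-0.39609734,  0.33657767,  0.34263378]), 'wrist_torque': array([ 0.01474591, -0.01421756, -0.01243427]), 'gripper_force': 0.0, 'opening': 0.08538384260224603}
scene {'vfov': 42.08639844811479, 'cx': 317.2246704525245, 'cy': 197.36845913057533, 'extrinsics': array([[-0.8759323 ,  0.32983221, -0.35207004,  1.18365098],
       [ 0.48237289,  0.58716616, -0.65004022,  1.28332088],
       [-0.00768059, -0.73922027, -0.67341993,  1.37138375],
       [ 0.        ,  0.        ,  0.        ,  1.        ]])}
shelf_handle [([241.1, 118.5, 314.0, 169.7], 0.84)]
shelf [([238.7, 117.7, 315.0, 171.3], 0.77)]
incubator [([211.9, 62.6, 333.2, 208.2], 0.66)]
dishes [([279.0, 126.6, 300.3, 152.9], 0.6)]
media_bottle [([256.2, 127.9, 269.6, 155.8], 0.85)]
culture_rack [([252.8, 114.2, 286.0, 142.5], 0.79)]
top {'vfov': 48.75773641821036, 'cx': 328.8476565003907, 'cy': 195.96434992662904, 'extrinsics': array([[-0.01319345, -0.98809531,  0.15327619,  0.33493961],
       [-0.99990842,  0.01257547, -0.0050006 ,  0.06667657],
       [ 0.00301355, -0.15332813, -0.98817074,  1.57792412],
       [ 0.        ,  0.        ,  0.        ,  1.        ]])}
shelf_handle [([387.0, 161.1, 431.1, 238.6], 0.93)]
shelf [([384.5, 161.3, 431.5, 237.0], 0.69)]
incubator [([351.4, 135.3, 560.3, 266.7], 0.7)]
dishes [([408.3, 204.1, 425.1, 232.1], 0.89)]
media_bottle [([417.3, 174.0, 432.8, 194.8], 0.44)]
culture_rack []
```

View pics/scene0.png

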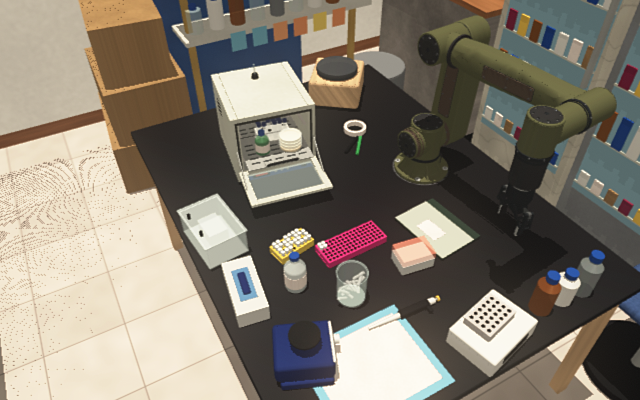

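View pics/top0.png

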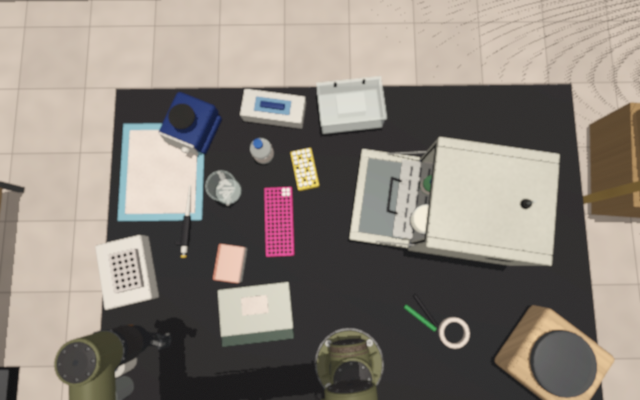

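The top view shows the incubator at right (casing 430–560, 138–265), its front facing left with a slight tilt. The bow handle is near (393,195). Next I'll zoom in.

Run:
```python
import cv2,numpy as np
t=cv2.imread("pics/top0.png")[140:270,345:475];s=cv2.imread("pics/scene0.png")[100:215,210:340]
a=cv2.resize(t,(600,600),interpolation=cv2.INTER_CUBIC);b=cv2.resize(s,(0,0),fx=6,fy=6*.87,interpolation=cv2.INTER_CUBIC)[:600,:780]
cv2.imwrite("pics/t1.png",a);cv2.imwrite("pics/s1.png",cv2.resize(s,(678,600),interpolation=cv2.INTER_CUBIC))
```

```text
(no output)
```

View pics/t1.png

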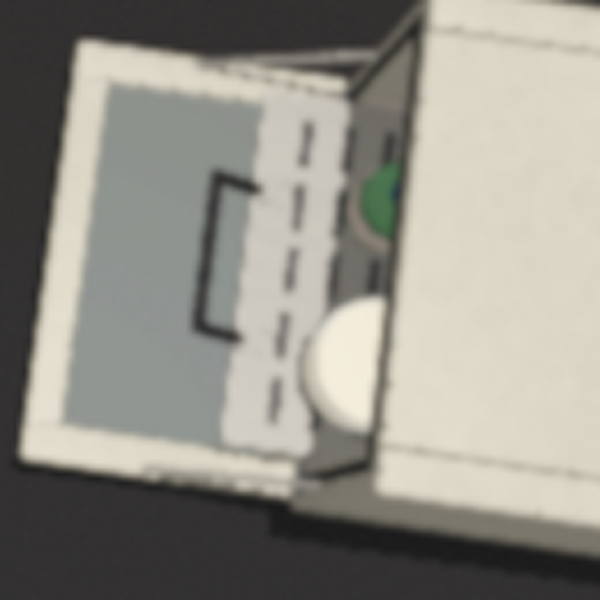

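View pics/s1.png

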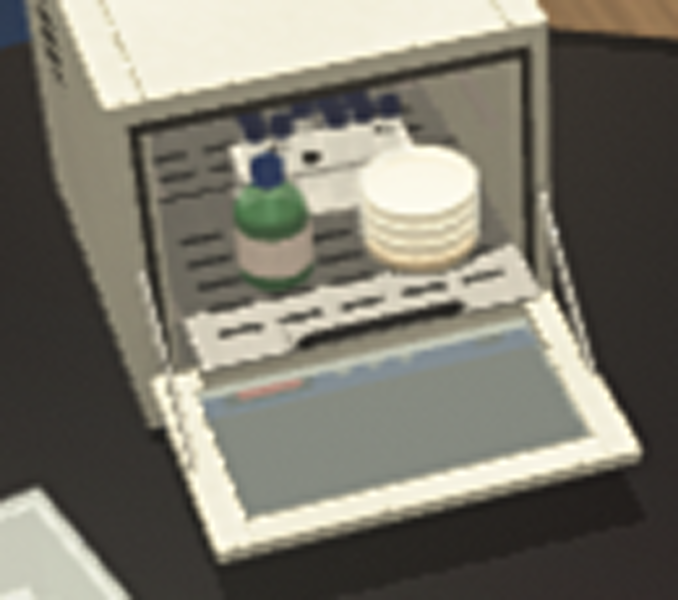

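```bash
cat > h.py <<'E'
import numpy as np
from bench import cams
def proj(n,P):
    m=cams.camera_model(n);T=np.linalg.inv(m["extrinsics"]);p=np.atleast_2d(P)@T[:3,:3].T+T[:3,3]
    f=200/np.tan(np.radians(m["vfov"]/2));return np.c_[m["cx"]+f*p[:,0]/p[:,2],m["cy"]+f*p[:,1]/p[:,2]]
def world(p,l): # p=(x,y,yaw) incubator
    c,s=np.cos(p[2]),np.sin(p[2]);l=np.atleast_2d(l)
    return np.c_[p[0]+c*l[:,0]-s*l[:,1],p[1]+s*l[:,0]+c*l[:,1],l[:,2]]
E
python3 - <<'E'
from h import *
from scipy.optimize import least_squares as LS
t=lambda u,v:((u+.5)/4.615-.5+345,(v+.5)/4.615-.5+140)
s=lambda u,v:((u+.5)/5.215-.5+210,(v+.5)/5.217-.5+100)
# local y: x into casing; facing -y world approx => yaw~-1.6 ; local +y=left facing casing
W=.165
obs=[("top",(-.391,W,.07),t(79,40)),("top",(-.391,-W,.07),t(20,460)),
("top",(-.18,-W,.31),t(376,492)),("top",(-.18,W,.31),t(428,-6)),("top",(.18,W,.31),(559,152)),("top",(.18,-W,.31),(551,264)),
("scene",(-.391,W,.07),s(220,550)),("scene",(-.391,-W,.07),s(640,450)),("scene",(-.18,W,.31),s(105,106)),("scene",(-.18,-W,.31),s(547,18))]
hb=[("top",.055,t(214,178)),("top",-.055,t(200,326)),("scene",.055,s(303,343)),("scene",-.055,s(462,310))]
def r(q):
    o=[proj(n,world(q[:3],l))[0]-np.array(p) for n,l,p in obs]
    o+=[proj(n,world(q[:3],(q[3]+0,q[4]+y,.151)))[0]-np.array(p) for n,y,p in hb]
    return np.concatenate(o)
f=LS(r,[.35,-.45,-1.7,-.3,0],loss="soft_l1")
print(f.x,np.degrees(f.x[2]));print(r(f.x).reshape(-1,2).round(1))
p=f.x;print("handle",world(p,(p[3],p[4],.151)),"target",world(p,(-.18-.245,p[4],.151)),"pull",p[3]+.425)
E
```

```text
[ 5.17127615e-01 -4.17791741e-01 -1.72311934e+00 -2.83693925e-01
  3.84930766e-04] -98.72746569430417
[[-0.7 -0.7]
 [-0.3  1.6]
 [-0.3  0.5]
 [ 0.1 -2.2]
 [-0.4  0.5]
 [ 0.7  0.4]
 [-2.1  0.2]
 [ 1.3 -1.4]
 [-1.  -0. ]
 [-0.4 -0.5]
 [-0.1 -0.6]
 [-1.   0.2]
 [ 1.1 -1.2]
 [-1.6 -1.2]]
handle [[ 0.56055429 -0.13744104  0.151     ]] target [[0.58199532 0.00222889 0.151     ]] pull 0.14130607547299
```

The fit is good to 1–2 px: handle at (0.561, -0.137, 0.151), pull direction (0.152, 0.988), pull about 141 mm. I'll move above the handle.

{"api": "carry_out", "payload": {
  "motion": [
    {"grip": 1, "linear": [16, 16, 0], "twist": 0},
    {"grip": 1, "linear": [40, 41, 0], "twist": 0},
    {"grip": 1, "linear": [64, 66, 0], "twist": 0},
    {"grip": 1, "linear": [88, 91, 0], "twist": 0},
    {"grip": 1, "linear": [112, 116, 0], "twist": 0},
    {"grip": 1, "linear": [136, 141, 0], "twist": 0},
    {"grip": 1, "linear": [160, 166, 0], "twist": 0},
    {"grip": 1, "linear": [184, 191, 0], "twist": 0}
  ]
}}

```text
clock: 1.37
tool_pos: [0.2777, 0.351, 0.2456]
ee_rot: [-3.118, 0.381, -0.0]
force: [1.2, 0.8, 0.5]
opening: 0.0855
gripper_force: 0.0
```

{"api": "carry_out", "payload": {
  "motion": [
    {"grip": 1, "linear": [24, 25, 0], "twist": 0},
    {"grip": 1, "linear": [48, 50, 0], "twist": 0},
    {"grip": 1, "linear": [72, 75, 0], "twist": 0},
    {"grip": 1, "linear": [96, 100, 0], "twist": 0},
    {"grip": 1, "linear": [120, 125, 0], "twist": 0},
    {"grip": 1, "linear": [144, 150, 0], "twist": 0},
    {"grip": 1, "linear": [168, 174, 0], "twist": 0},
    {"grip": 1, "linear": [192, 199, 0], "twist": 0}
  ]
}}

```text
clock: 2.03
tool_pos: [0.416, 0.1114, 0.2458]
ee_rot: [-3.117, 0.381, -0.001]
force: [0.2, 0.1, 0.4]
opening: 0.0854
gripper_force: 0.0
```

{"api": "carry_out", "payload": {
  "motion": [
    {"grip": 1, "linear": [26, 27, 0], "twist": -0.01},
    {"grip": 1, "linear": [52, 54, 0], "twist": -0.03},
    {"grip": 1, "linear": [78, 81, 0], "twist": -0.05},
    {"grip": 1, "linear": [104, 108, 0], "twist": -0.07},
    {"grip": 1, "linear": [130, 135, 0], "twist": -0.091},
    {"grip": 1, "linear": [155, 161, 0], "twist": -0.091},
    {"grip": 1, "linear": [180, 187, 0], "twist": -0.091},
    {"grip": 1, "linear": [201, 208, 0], "twist": -0.091}
  ]
}}

```text
clock: 2.7
tool_pos: [0.5611, -0.1398, 0.2451]
ee_rot: [3.132, -0.242, -0.0]
force: [-0.5, 0.5, 0.5]
opening: 0.0856
gripper_force: 0.0
```

Run:
```python
from h import *;import cv2
from bench import status
o=status.observe();print(o["tool_pos"],o["ee_rot"],o["joint_positions"].round(2))
out=[]
for n,(x,y) in(("scene",(205,60)),("top",(345,130))):
    im=cams.capture(n)[:,:,::-1][y:y+140,x:x+135];out.append(cv2.resize(im,(398,413),interpolation=cv2.INTER_CUBIC))
cv2.imwrite("pics/c2.png",np.hstack(out))
```

```text
[ 0.56105659 -0.13982524  0.24510714] [ 3.13197929e+00 -2.41580583e-01 -2.05643687e-04] [ 0.1  -0.02  0.03  0.   -1.61  1.31]
```

View pics/c2.png

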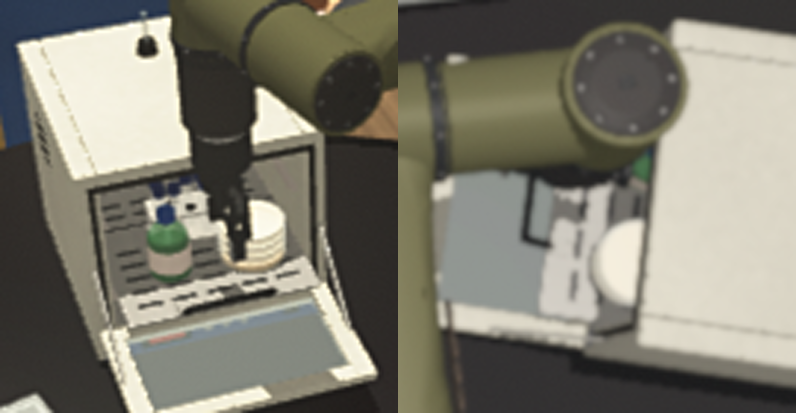

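The gripper is above the bar, and bar and fingers look aligned (bar at crop (235,298) in the left view). I'll descend.

{"api": "carry_out", "payload": {
  "motion": [
    {"grip": 1, "linear": [0, -2, 15], "twist": 0},
    {"grip": 1, "linear": [0, -2, 35], "twist": 0},
    {"grip": 1, "linear": [0, -2, 55], "twist": 0},
    {"grip": 1, "linear": [0, -2, 70], "twist": 0},
    {"grip": 1, "linear": [0, -2, 82], "twist": 0},
    {"grip": 1, "linear": [0, -2, 91], "twist": 0},
    {"grip": 1, "linear": [0, -2, 97], "twist": 0},
    {"grip": 1, "linear": [0, -2, 99], "twist": 0}
  ]
}}

```text
clock: 3.47
tool_pos: [0.5605, -0.1352, 0.1457]
ee_rot: [3.132, -0.239, -0.001]
force: [-0.6, -0.3, 0.1]
opening: 0.0856
gripper_force: 0.0
```

Run:
```python
from h import *;import cv2
from bench import status
o=status.observe();print(o["tool_pos"],o["force"])
out=[]
for n,(x,y) in(("scene",(235,110)),("top",(370,150))):
    im=cams.capture(n)[:,:,::-1][y:y+100,x:x+100];out.append(cv2.resize(im,(400,400),interpolation=cv2.INTER_CUBIC))
cv2.imwrite("pics/c3.png",np.hstack(out))
```

```text
[ 0.56052441 -0.13520658  0.14570774] [-0.58846599 -0.29151067  0.12087427]
```

View pics/c3.png

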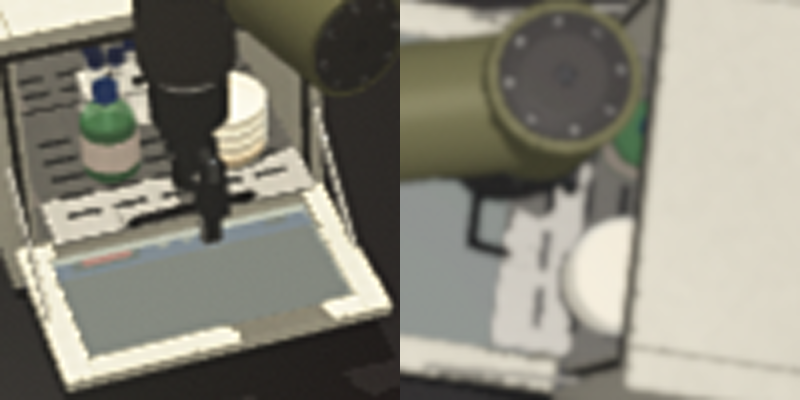

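The front finger (208,235) stands in front of the bar and the rear finger is behind it, with no contact. I'll close the gripper.

{"api": "carry_out", "payload": {
  "motion": [
    {"grip": 0.7, "linear": [0, 0, 0], "twist": 0},
    {"grip": 0.5, "linear": [0, 0, 0], "twist": 0},
    {"grip": 0.35, "linear": [0, 0, 0], "twist": 0},
    {"grip": 0.25, "linear": [0, 0, 0], "twist": 0},
    {"grip": 0.15, "linear": [0, 0, 0], "twist": 0},
    {"grip": 0, "linear": [0, 0, 0], "twist": 0},
    {"grip": 0, "linear": [0, 0, 0], "twist": 0},
    {"grip": 0, "linear": [0, 0, 0], "twist": 0}
  ]
}}

```text
clock: 4.23
tool_pos: [0.5606, -0.1357, 0.1466]
ee_rot: [3.132, -0.24, -0.0]
force: [-1.1, -2.3, 0.7]
opening: 0.0082
gripper_force: 58.5
```

{"api": "carry_out", "payload": {
  "motion": [
    {"grip": 0, "linear": [0, 0, 0], "twist": 0},
    {"grip": 0, "linear": [0, 0, 0], "twist": 0},
    {"grip": 0, "linear": [0, 0, 0], "twist": 0},
    {"grip": 0, "linear": [0, 0, 0], "twist": 0},
    {"grip": 0, "linear": [0, 0, 0], "twist": 0},
    {"grip": 0, "linear": [0, 0, 0], "twist": 0},
    {"grip": 0, "linear": [0, 0, 0], "twist": 0},
    {"grip": 0, "linear": [0, 0, 0], "twist": 0}
  ]
}}

```text
clock: 4.9
tool_pos: [0.5606, -0.1357, 0.1465]
ee_rot: [3.132, -0.24, -0.0]
force: [-1.2, -3.3, 2.0]
opening: 0.0076
gripper_force: 58.7
```

Run:
```python
from bench import status
o=status.observe()
for k in("clock","tool_pos","ee_rot","force","wrist_torque","opening","gripper_force"):print(k,o[k])
```

```text
clock 4.9
tool_pos [ 0.56063453 -0.13569012  0.14650003]
ee_rot [ 3.13183458e+00 -2.40026864e-01 -2.53249831e-07]
force [-1.22965689 -3.27763158  2.01836562]
wrist_torque [-1.40838048  0.69866248 -0.0650544 ]
opening 0.007553019209778023
gripper_force 58.66783618927002
```

{"api": "carry_out", "payload": {
  "motion": [
    {"grip": 0, "linear": [0, -0.5, 0], "twist": 0},
    {"grip": 0, "linear": [0, -2, 0], "twist": 0},
    {"grip": 0, "linear": [0, -4, 0], "twist": 0},
    {"grip": 0, "linear": [0, -7, 0], "twist": 0},
    {"grip": 0, "linear": [0, -10, 0], "twist": 0},
    {"grip": 0, "linear": [0, -13, 0], "twist": 0},
    {"grip": 0, "linear": [0, -15, 0], "twist": 0},
    {"grip": 0, "linear": [0, -16, 0], "twist": 0}
  ]
}}

```text
clock: 5.57
tool_pos: [0.5631, -0.1199, 0.1462]
ee_rot: [3.131, -0.24, -0.0]
force: [-1.9, -6.4, 0.9]
opening: 0.0078
gripper_force: 58.5
```

Run:
```python
from h import *;import cv2
from bench import status
o=status.observe()
for k in("clock","tool_pos","ee_rot","force","wrist_torque","opening","gripper_force"):print(k,o[k])
out=[]
for n,(x,y) in(("scene",(235,110)),("top",(370,150))):
    im=cams.capture(n)[:,:,::-1][y:y+100,x:x+100];out.append(cv2.resize(im,(400,400),interpolation=cv2.INTER_CUBIC))
cv2.imwrite("pics/c4.png",np.hstack(out))
```

```text
clock 5.5667
tool_pos [ 0.56314214 -0.11987557  0.14619005]
ee_rot [ 3.13149518e+00 -2.39847454e-01 -1.65770566e-04]
force [-1.9200809  -6.38523986  0.92281257]
wrist_torque [-2.01085032  0.31211989  0.08129427]
opening 0.007780183050832624
gripper_force 58.52496564388275
```

View pics/c4.png

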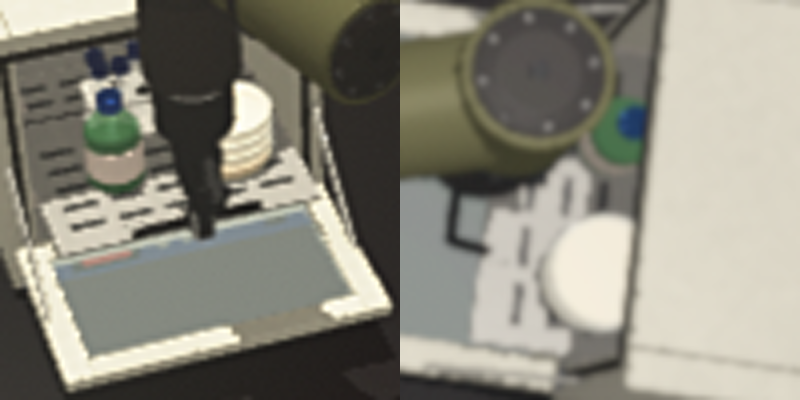

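Shelf follows the gripper with the load upright. Continuing smoothly.

{"api": "carry_out", "payload": {
  "motion": [
    {"grip": 0, "linear": [0, -1, 0], "twist": 0},
    {"grip": 0, "linear": [0, -3, 0], "twist": 0},
    {"grip": 0, "linear": [0, -6, 0], "twist": 0},
    {"grip": 0, "linear": [0, -10, 0], "twist": 0},
    {"grip": 0, "linear": [0, -15, 0], "twist": 0},
    {"grip": 0, "linear": [0, -20, 0], "twist": 0},
    {"grip": 0, "linear": [0, -25, 0], "twist": 0},
    {"grip": 0, "linear": [0, -30, 0], "twist": 0}
  ]
}}

```text
clock: 6.33
tool_pos: [0.5675, -0.0899, 0.1457]
ee_rot: [3.132, -0.24, -0.001]
force: [0.0, -4.4, -0.3]
opening: 0.0078
gripper_force: 58.4
```

{"api": "carry_out", "payload": {
  "motion": [
    {"grip": 0, "linear": [0, -5, 0], "twist": 0},
    {"grip": 0, "linear": [0, -10, 0], "twist": 0},
    {"grip": 0, "linear": [0, -15, 0], "twist": 0},
    {"grip": 0, "linear": [0, -20, 0], "twist": 0},
    {"grip": 0, "linear": [0, -25, 0], "twist": 0},
    {"grip": 0, "linear": [0, -30, 0], "twist": 0},
    {"grip": 0, "linear": [0, -35, 0], "twist": 0},
    {"grip": 0, "linear": [0, -40, 0], "twist": 0}
  ]
}}

```text
clock: 7.0
tool_pos: [0.5738, -0.0497, 0.146]
ee_rot: [-3.132, 0.24, 0.001]
force: [0.9, -4.3, -1.9]
opening: 0.0081
gripper_force: 58.4
```

{"api": "carry_out", "payload": {
  "motion": [
    {"grip": 0, "linear": [0, -5, 0], "twist": 0},
    {"grip": 0, "linear": [0, -10, 0], "twist": 0},
    {"grip": 0, "linear": [0, -15, 0], "twist": 0},
    {"grip": 0, "linear": [0, -20, 0], "twist": 0},
    {"grip": 0, "linear": [0, -24, 0], "twist": 0},
    {"grip": 0, "linear": [0, -27, 0], "twist": 0},
    {"grip": 0, "linear": [0, -29, 0], "twist": 0},
    {"grip": 0, "linear": [0, -30, 0], "twist": 0}
  ]
}}

```text
clock: 7.67
tool_pos: [0.5783, -0.0204, 0.1462]
ee_rot: [3.132, -0.24, -0.0]
force: [-0.9, -4.0, -3.2]
opening: 0.0077
gripper_force: 58.4
```

Run:
```python
from h import *;import cv2
from bench import status
o=status.observe()
for k in("clock","tool_pos","ee_rot","force","wrist_torque","opening","gripper_force"):print(k,o[k])
p=[.5171,-.4178,-1.7231]
print("casing front at z.121:",[(n,proj(n,world(p,[(-.18,.12,.121),(-.18,-.12,.121),(-.18,.165,.31),(-.18,-.165,.31)])).round(1).tolist()) for n in("scene","top")])
out=[]
for n,(x,y) in(("scene",(235,100)),("top",(345,140))):
    im=cams.capture(n)[:,:,::-1];cv2.imwrite(f"pics/{n}5.png",im);im=im[y:y+120,x:x+100];out.append(cv2.resize(im,(400,480),interpolation=cv2.INTER_CUBIC))
cv2.imwrite("pics/c5.png",np.hstack(out))
```

```text
clock 7.6667
tool_pos [ 0.57834327 -0.02043182  0.14617381]
ee_rot [ 3.13237718e+00 -2.39512184e-01 -3.82659228e-04]
force [-0.87324706 -4.0158401  -3.21129626]
wrist_torque [-1.07465741  0.13518045 -0.00593559]
opening 0.007742643734548068
gripper_force 58.38034987449646
casing front at z.121: [('scene', [[246.0, 158.3], [304.1, 145.2], [228.7, 119.9], [314.1, 102.5]]), ('top', [[422.3, 164.9], [414.6, 235.4], [437.5, 136.1], [425.8, 246.7]])]
```

View pics/c5.png

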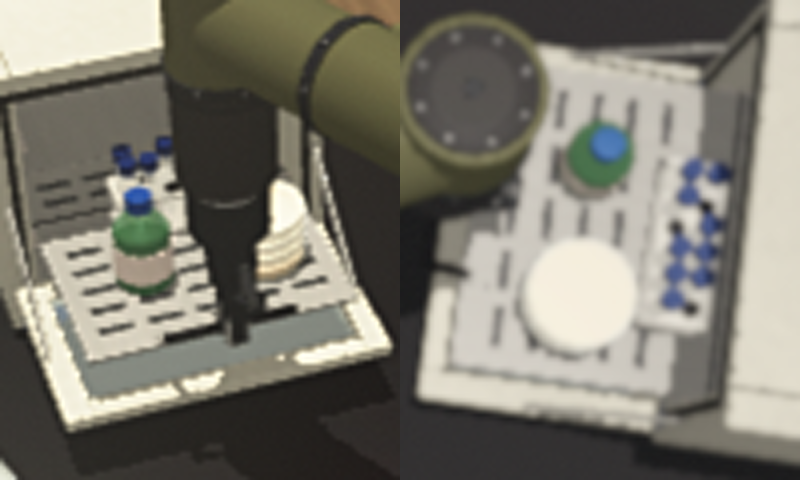

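{"api": "carry_out", "payload": {
  "motion": [
    {"grip": 0, "linear": [0, -1, 0], "twist": 0},
    {"grip": 0, "linear": [0, -4, 0], "twist": 0},
    {"grip": 0, "linear": [0, -8, 0], "twist": 0},
    {"grip": 0, "linear": [0, -12, 0], "twist": 0},
    {"grip": 0, "linear": [0, -16, 0], "twist": 0},
    {"grip": 0, "linear": [0, -19, 0], "twist": 0},
    {"grip": 0, "linear": [0, -21, 0], "twist": 0},
    {"grip": 0, "linear": [0, -22, 0], "twist": 0}
  ]
}}

```text
clock: 8.43
tool_pos: [0.5817, 0.0015, 0.1462]
ee_rot: [3.132, -0.239, -0.0]
force: [-0.8, -3.3, -4.7]
opening: 0.0084
gripper_force: 58.4
```

Run:
```python
from h import *;import cv2
from bench import status,spotter
o=status.observe()
for k in("clock","tool_pos","ee_rot","force","opening","gripper_force"):print(k,o[k])
ims={}
for n in("scene","top"):
    ims[n]=np.mean([cams.capture(n)[:,:,::-1] for _ in range(4)],0).astype(np.uint8)
    for q in("shelf_line","shelf"):print(n,q,[(np.round(d["box"],1).tolist(),round(d["confidence"],2)) for d in spotter.look_for(n,q)[:2]])
out=[]
for n,(x,y) in(("scene",(230,110)),("top",(390,150))):
    im=ims[n];cv2.imwrite(f"pics/{n}6.png",im);im=im[y:y+100,x:x+66] if n=="top" else im[y:y+100,x:x+66];out.append(cv2.resize(im,(396,600),interpolation=cv2.INTER_CUBIC))
cv2.imwrite("pics/c6.png",np.hstack(out))
```

```text
clock 8.4333
tool_pos [0.58172267 0.00146947 0.14622576]
ee_rot [ 3.13242669e+00 -2.39045529e-01 -1.98605872e-04]
force [-0.83705597 -3.32528316 -4.67350524]
opening 0.008354379665233298
gripper_force 58.435372710227966
scene shelf_line [([244.1, 141.5, 324.7, 194.7], 0.57)]
scene shelf [([240.8, 143.2, 325.1, 197.4], 0.9)]
top shelf_line [([345.3, 154.0, 432.5, 240.1], 0.94)]
top shelf [([343.2, 155.7, 433.0, 237.8], 0.66)]
```

View pics/c6.png

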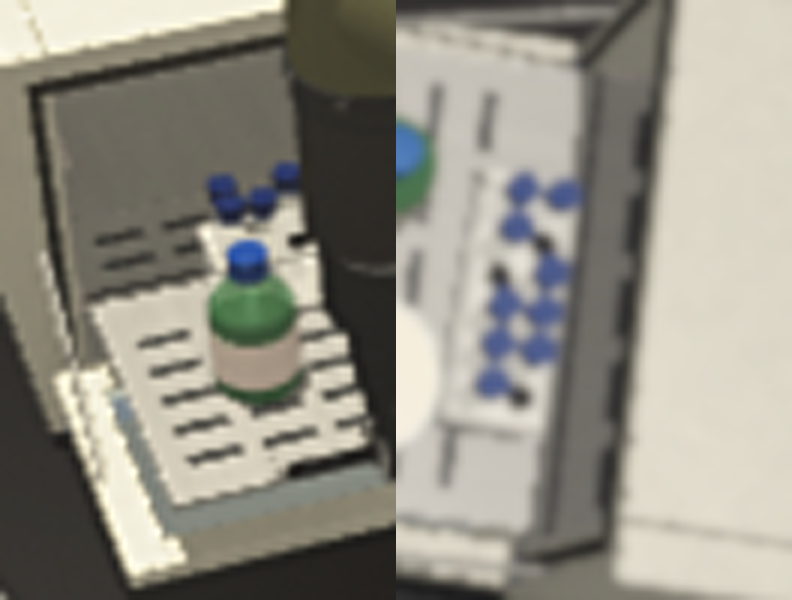

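Run:
```python
from h import *;import cv2
p=[.5171,-.4178,-1.7231]
m=cams.camera_model("top");T=m["extrinsics"];f=200/np.tan(np.radians(m["vfov"]/2))
def back(u,v,z):
    d=T[:3,:3]@np.array([(u-m["cx"])/f,(v-m["cy"])/f,1]);w=T[:3,3]+d*(z-T[2,3])/d[2]
    c,s=np.cos(p[2]),np.sin(p[2]);d=w[:2]-p[:2];return (c*d[0]+s*d[1])*1e3,(-s*d[0]+c*d[1])*1e3
g=cv2.cvtColor(cv2.imread("pics/top6.png"),cv2.COLOR_BGR2GRAY).astype(float)
for v in range(160,246,5):
    uf=np.interp(v,[164.9,235.4],[422.3,414.6]);a=int(round(uf))-4;seg=g[v,a:a+9]
    ue=np.interp(v,[136.1,246.7],[437.5,425.8]);b=int(round(ue))-4;e=g[v,b:b+10];gr=np.clip(np.diff(e),0,None);u2=b+.5+(gr*np.arange(9)).sum()/gr.sum()
    k=int(np.argmin(seg[2:7]))+2;w=np.clip(seg[k-1:k+2].max()-seg[k-1:k+2],0,None);ul=a+k-1+(w*np.arange(3)).sum()/max(w.sum(),1)
    print(v,seg.astype(int),round(ul,2),"line x %.1f"%back(ul,v,.121)[0],"top edge x %.1f"%back(u2,v,.31)[0])
```

```text
160 [150 125  89  63  71  92 108 116 118] 421.41 line x -185.0 top edge x -178.4
165 [191 184 156 120 101  85  92 105 108] 423.36 line x -176.6 top edge x -179.2
170 [190 183 154 115  86  83  96 104 107] 422.57 line x -177.4 top edge x -179.4
175 [194 187 158 121  99  83  93 106 109] 422.27 line x -176.6 top edge x -180.4
180 [126 118 109 100  84  84 100 106 108] 421.5 line x -177.3 top edge x -179.4
185 [164 156 158 152 122  88  93 106 109] 421.46 line x -175.6 top edge x -180.4
190 [150 188 191 157 104  89 101 107 107] 421.17 line x -174.8 top edge x -180.7
195 [ 92  92  93  95  87  80  95 108 110] 419.65 line x -178.0 top edge x -179.6
200 [103 104 118 122 111  88  92 104 108] 419.45 line x -176.8 top edge x -180.9
205 [120 137 149 133  99  85  98 108 110] 419.07 line x -176.3 top edge x -180.4
210 [122 141 141 124 102  83  93 107 110] 418.32 line x -176.9 top edge x -180.6
215 [199 202 169 123  91  86 101 109 111] 417.6 line x -177.5 top edge x -180.6
220 [219 215 187 139 101  81  94 107 110] 417.26 line x -176.8 top edge x -180.6
225 [188 159 123 104  86  86 101 109 110] 416.5 line x -177.5 top edge x -181.1
230 [194 177 144 115  95  81  94 107 110] 416.07 line x -177.2 top edge x -181.2
235 [191 161 124 105  87  90 104 110 111] 415.45 line x -177.4 top edge x -180.6
240 [107 111 111 109 109 109 102  95  89] 417.67 line x -168.4 top edge x -181.1
245 [129 131 129 117 107 108 112 115 117] 415.47 line x -173.7 top edge x -179.6
```

The line reads about 2–3 mm inside the front plane, and kinematics says about 1 mm. I'll make a small final pull, then hold.

{"api": "carry_out", "payload": {
  "motion": [
    {"grip": 0, "linear": [0, -0.5, 0], "twist": 0},
    {"grip": 0, "linear": [0, -1, 0], "twist": 0},
    {"grip": 0, "linear": [0, -1.5, 0], "twist": 0},
    {"grip": 0, "linear": [0, -1.8, 0], "twist": 0},
    {"grip": 0, "linear": [0, -1.8, 0], "twist": 0},
    {"grip": 0, "linear": [0, -1.8, 0], "twist": 0},
    {"grip": 0, "linear": [0, -1.8, 0], "twist": 0},
    {"grip": 0, "linear": [0, -1.8, 0], "twist": 0}
  ]
}}

```text
clock: 9.7
tool_pos: [0.582, 0.0026, 0.1463]
ee_rot: [3.132, -0.24, -0.0]
force: [0.6, -2.7, -3.2]
opening: 0.008
gripper_force: 58.5
```

Run:
```python
from h import *;import cv2
from bench import status
o=status.observe()
for k in("clock","tool_pos","force","opening","gripper_force"):print(k,o[k])
im=cams.capture("top")[:,:,::-1];a=cv2.resize(im[150:250,340:440],(400,400),interpolation=cv2.INTER_CUBIC)
im=cams.capture("scene")[:,:,::-1];b=cv2.resize(im[105:205,230:330],(400,400),interpolation=cv2.INTER_CUBIC)
cv2.imwrite("pics/c7.png",np.hstack([b,a]))
```

```text
clock 9.7
tool_pos [0.5819727  0.00258931 0.14633431]
force [ 0.58305672 -2.74553196 -3.21966174]
opening 0.007990448519456555
gripper_force 58.52972745895386
```

View pics/c7.png

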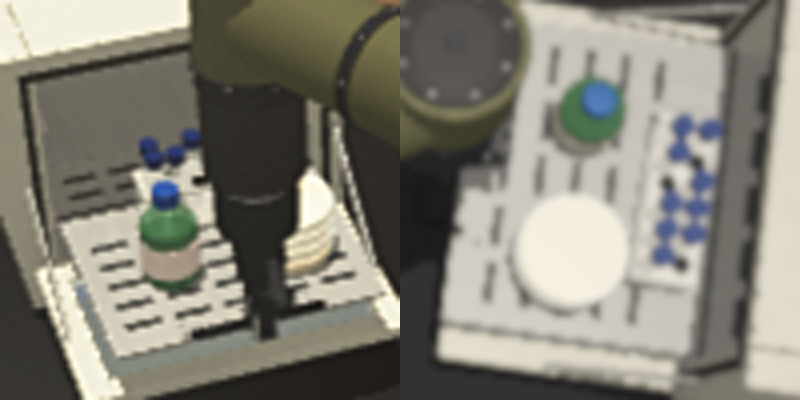

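The line (top view, right panel, (725,75)–(700,365)) lies in the front plane. The load is upright, the grip is firm and the height is unchanged.

```bash
python3 -c "
from bench import workorder;print(workorder.job_done())"
```

```text
the job is handed in; nothing more can be done
None
```

The shelf is drawn out with its engraved line level with the casing front to within about 2 mm by my measurements; it is level, its load is upright, and the gripper is still holding the handle; the job is handed in.

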